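# Ready the tube spinner: free its seized transit pin, fit spacer sleeve and carousel

## Task

Get the tube spinner ready to run. Its T-handled transit pin has seized in the deck: while it is still in its bore, twist it at least 20 degrees anticlockwise (seen from above) from where it stands, then back to at least 20 degrees clockwise of where it stood, pulling it up as you work it, and when it is out put it down in the steel tray. Then slide the longer of the two spacer sleeves over the drive shaft right down onto the deck, let go of it, slide the tube carousel hub-up down the shaft until it sits level on the sleeve, and leave everything else on the bench where it is.

Things in the scene. Friction and masses are not known exactly. Their poses are not given: they have to be found in the camera images.
- drive: Tube spinner drive, fixed to the bench: white box 200 x 170 x 45 mm (x, y, z of its frame), flat deck on top, a black control strip on its -x end. Origin: centre of its underside, right below the shaft axis; z up. A fixed upright steel shaft, 16 mm diameter, rises 84 mm above the deck (last 4 mm tapered to 9 mm) and does not turn. The bore of the transit pin lies 55 mm from the shaft axis along the drive's +x.
- shaft_foot (a point): Point on the shaft axis at deck height (45 mm above the bench).
- shaft_top (a point): Centre of the shaft's top end, 84 mm above the deck.
- bore_mouth (a point): Centre of the mouth of the pin's bore, at deck height. The bore is vertical, blind, 26 mm deep. A hidden spring (about 24 N) clamps the pin in it: pulled straight it resists with some 12 to 22 N, less while being turned; it can be turned by any angle against that friction and stays where it is left.
- pin: Steel transit pin with T handle, 60 g, at the start upright in the bore, tip on its floor. Origin: centre of the lower tip; z along the pin to the handle. Shank 10 mm diameter, collar 18 mm diameter just over the deck, total length 78 mm. Its handle stands 52 mm above the deck, in the way of the carousel. The tip is clear once raised 26 mm.
- pin_handle (a point): Centre of the pin's handle, a flat bar 46 long (pin's x) x 10 wide (pin's y) x 16 mm high, centred 70 mm from the tip, so 44 mm above the deck at the start, when the bar points along the drive's x, towards the shaft.
- pin_handle_end (a point): On the pin's handle bar, 22 mm from the pin's axis along the pin's +x (the end away from the shaft at the start).
- tray: Shallow open square tray of bare steel, fixed, 160 x 160 x 24 mm, walls and floor 3 mm thick. Origin: centre of its underside. It stands on one side of the drive, the carousel on the other. The pin may stand or lie in it.
- sleeve_long: The longer spacer sleeve: aluminium tube standing upright, 36 mm outer diameter, 18 mm bore, 50 mm tall, about 110 g. Origin: centre of its lower end; z along its axis. On the deck it reaches 50 mm up, the shaft sticks out 34 mm above it: grip it at least 35 mm above its lower end so that the gripper's body clears the shaft.
- sleeve_short: The shorter spacer sleeve, not wanted: same diameters, 30 mm tall. Origin: centre of its lower end. The sleeves stand near the robot, one on each side.
- carousel: Tube carousel: white disc 140 mm diameter, 10 mm thick, ring of eight dark tube seats on top, with an aluminium hub 38 mm diameter rising 34 mm above the disc; total height 44 mm; straight through bore 18 mm; about 250 g. Origin: centre of the disc's underside; z along its axis, hub up. Grip it by the hub. Seated on the long sleeve its underside is 50 mm above the deck.
- petri: Bystander: closed clear Petri dish, 62 mm diameter, 16 mm high; origin under its centre.
- vial: Bystander: small amber vial, 26 mm diameter, 45 mm high; origin under its centre.
- flask: Bystander: conical glass flask, 84 mm diameter, 120 mm high; origin under its centre.
- bottle: Bystander: white bottle, 70 mm diameter, 130 mm high; origin under its centre.
- beaker: Bystander: glass beaker, 72 mm diameter, 85 mm high; origin under its centre.
- marker: Bystander: black marker pen, 12 mm thick, 120 mm long, lying; its x axis runs along it.
- tube_rack: Bystander, fixed: aluminium rack 60 x 150 mm with capped tubes, about 110 mm high, long side along its y; origin under its centre.

How it is judged:
On the way, in this order (a step that is already met when the one before it is completed fails the run):
1. in its bore, the pin is twisted 15 degrees or more anticlockwise (z of pin in the frame of drive below 0.041 m and horizontal distance between pin and bore_mouth below 0.006 m and y of pin_handle_end in the frame of drive above 0.0057 m), for 0.04 s.
2. in its bore, the pin is twisted 15 degrees or more clockwise of its start (z of pin in the frame of drive below 0.041 m and horizontal distance between pin and bore_mouth below 0.006 m and y of pin_handle_end in the frame of drive below -0.0057 m), for 0.04 s.
3. the pin is out of its bore (z of pin in the frame of drive above 0.048 m), for 0.04 s.
4. the pin is in the tray, let go (x of pin_handle in the frame of tray between -0.085 and 0.085 m and y of pin_handle in the frame of tray between -0.085 and 0.085 m and x of pin in the frame of tray between -0.08 and 0.08 m and y of pin in the frame of tray between -0.08 and 0.08 m and height (world z) of pin below 0.04 m and contact force between pin and tray above 0.05 N and contact force between pin and the fingers below 0.05 N and linear speed of pin below 0.03 m/s), for 0.2 s.
5. the long sleeve stands on the deck around the shaft, let go (horizontal distance between sleeve_long and shaft_foot below 0.003 m and z of sleeve_long in the frame of drive between 0.042 and 0.048 m and angle between sleeve_long's own z axis and vertical below 0.06 rad and linear speed of sleeve_long below 0.03 m/s and contact force between sleeve_long and the fingers below 0.05 N), for 0.2 s.
6. the carousel sits level on the sleeve around the shaft (horizontal distance between each of sleeve_long, carousel and shaft_foot below 0.003 m and z of sleeve_long in the frame of drive between 0.042 and 0.048 m and angle between each of sleeve_long, carousel's own z axis and vertical below 0.06 rad and linear speed of each of sleeve_long, carousel below 0.03 m/s and z of carousel in the frame of drive between 0.091 and 0.099 m and angular speed of carousel below 0.3 rad/s), for 0.2 s.
At the end, for the whole second after the job is handed in: Pin at rest in the tray (both ends inside its outline within 5 mm); long sleeve on the deck around the shaft (axis 3 mm, height 3 mm, tilt 0.06 rad); carousel on the sleeve around the shaft (axis 3 mm, height 4 mm, tilt 0.06 rad); all released and still (all of step 4 and all of step 6 and contact force between carousel and the fingers below 0.05 N); the robot touches nothing.
It fails at once if a bystander is moved more than 40 mm (distance of any of sleeve_short, petri, vial, flask, bottle, beaker, marker from where it was at the start of the episode above 0.04 m).
It also fails if it takes over 72 s, if anything falls off the work surface, if the arm or the gripper's body presses on something with over 40 N, if the wrist force passes 120 N, or if a joint passes its speed limit or range.

## Robot

A 6-joint arm with a two-finger parallel gripper is mounted at the origin on the work surface. World frame = base frame: x ahead of the robot, y to its left, z up, the work surface at z = 0. Lengths are in m, angles in rad, forces in N, time in s.
With the tool pointing down it reaches from about 0.4 to 0.825 m from the base axis. Payload 7 kg.
Tool frame: the origin (TCP) lies on the mounting face of the last link; the fingertips stand 178 mm ahead of it and the grasp point (between the pads) lies 159 mm ahead of it; z points along the fingers, y is the direction in which the jaws open and shut (so a half turn about z gives the same grasp; the last joint's range is limited). The gripper opens to 88 mm and grips with 3 to 60 N. Pads are 19 mm wide; open, the fingers measure 130 mm over their backs; the gripper's body (78 mm by 193 mm) begins 47 mm behind the grasp point.
Start: joints at [1.63, 0.359, 0.012, 0, -1.224, -0.288], TCP at [0.153, 0.657, 0.405] pointing down, gripper open.
Joint ranges: [-3.07, 3.07], [-1.43, 2.12], [-1.02, 1.25], [-3.03, 1.67], [-3.05, -0], [-3.03, 3.03]. Speed limits (rad/s): [2.39, 2.39, 3.01, 3.14, 3.14, 3.14].

## Interface

Orientations are given as [roll, pitch, yaw] about the fixed x, y, z axes, in that order (R = Rz(yaw) Ry(pitch) Rx(roll)).
In Python, from station import * gives the robot as it stands.
- The arm moves only by the tool arm_command, never from a script. Its argument "targets" is a list of rows, each a list of 3 entries, a list of its own where there are three numbers: the turn, a rotation vector about the world's x, y, z in rad, then the shift along the world's x, y, z in mm, then the closure, from 0 (fully open) to 1 (shut). In form: [[[wx, wy, wz], [tx, ty, tz], fingers], ...]. A call has 1 to 8 rows; each row shifts and turns the commanded pose from where the row before left it; what a row does not reach is not made up. A row lasts 1/10 s, in which the tool goes at most 50 mm and 8.59 degrees, less where a joint would pass 70% of its speed; a pose out of reach is approached as far as the arm can. A call with a gripper value outside its range is refused whole. The fingers move at their own pace and stop on an object; "squeeze" is the grip in N (left out, the last holds). Time passes only in rows, so rows that do not move let the fingers close. It gives the time, the measured TCP pose, the force and the opening at its end, in the units of the state.
- get_state(): the state, without advancing time (a new reading comes with each control period).
- grab_frame(name): name is "scene" or "top"; returns (picture, depth): 480x640x3 uint8, red, green, blue; 480x640 float32, m along the optical axis (not along the pixel's ray), 0 where there is no reading.
- camera_params(name): a dict with "mtx" (3x3 intrinsics, pixels), "eye" and "orientation" of the camera in the world. Camera axes: x right, y down, z forward; pixel columns grow to the right and rows downward; lengths in m; the calibration is good to about 2 mm. A picture is of the moment at which its call begins. camera_params takes no time and is no camera call.
- job_done(): hands the job in, once; it reports no verdict.
The state is a dict: "t": time; "q": joint angles; "qd": joint speeds; "joint_efforts": joint torques, N m; "eef_pos": TCP position; "ee_rot": TCP orientation; "force": force on the tool from outside, world axes, zero at the start; "moment": the same for the moment, N m; "width": finger opening in m.
Only numpy, scipy, OpenCV 4.12 (cv2) and the standard library are available. Lean on these libraries where they do the work, as an engineer would, in place of code of your own. Each camera call takes 0.05 s, during which the arm holds its last target.

## Working session

There is one attempt and no reset: what is moved stays moved. The work goes in short steps, Python scripts to look and compute and a tool call to move; the robot and the scene stay as the last step left them, time stands still between calls to the robot, and variables do not carry over. Pictures are saved under pics/ and viewed, and the job is handed in when it is done.

Besides the shell and the picture viewer there is one more tool, called after "Emit:" in YAML: its name, and indented under it one key for each argument. arm_command: Moves the arm, as the interface text tells. Its arguments: {"type":"object","properties":{"targets":{"type":"array"},"squeeze":{"type":"number"}},"required":["targets"]}

```bash
ls; mkdir -p pics; python3 - <<'E'
from station import *
import cv2,numpy as np
print(get_state())
for n in ("scene","top"):
    p,d=grab_frame(n); c=camera_params(n); print(n,c)
    cv2.imwrite(f"pics/{n}0.png",p[:,:,::-1]); np.savez(f"{n}0.npz",p=p,d=d)
    print(d.min(),d.max(),(d>0).mean())
E
```

```text
pics
{'t': 0.0, 'q': array([ 1.63008102e+00,  3.59398470e-01,  1.10545348e-02, -3.61941476e-04,
       -1.22411345e+00, -2.88105092e-01]), 'qd': array([-0.00011076,  0.00061502,  0.00092279,  0.00055458, -0.00069049,
       -0.00027107]), 'joint_efforts': array([-7.88643720e-04, -5.82728684e+01,  2.93062609e+01,  6.99710727e+00,
        6.99476586e-03, -1.60083887e-04]), 'eef_pos': array([0.15306098, 0.65721297, 0.40371094]), 'ee_rot': array([ 3.13990338e+00, -1.45789630e-04, -2.28943542e-01]), 'force': array([ 0.5415279,  0.0763331, -0.030936 ]), 'moment': array([-0.03153941,  0.02501141,  0.00097462]), 'width': 0.08780297914456665}
scene {'mtx': array([[438.00569287,   0.        , 314.8175204 ],
       [  0.        , 438.00569287, 237.40218752],
       [  0.        ,   0.        ,   1.        ]]), 'eye': array([1.37821177, 0.12529203, 0.7316293 ]), 'orientation': array([-2.23360009, -0.0038775 ,  1.72311744])}
0.0 3.3358767 0.9959928385416666
top {'mtx': array([[496.86674602,   0.        , 316.74055302],
       [  0.        , 496.86674602, 237.38428555],
       [  0.        ,   0.        ,   1.        ]]), 'eye': array([ 0.3873689 , -0.01255027,  1.2490227 ]), 'orientation': array([-2.96247597, -0.00921615, -1.59343158])}
0.0 2.2550542 0.9960221354166666
```

View pics/scene0.png

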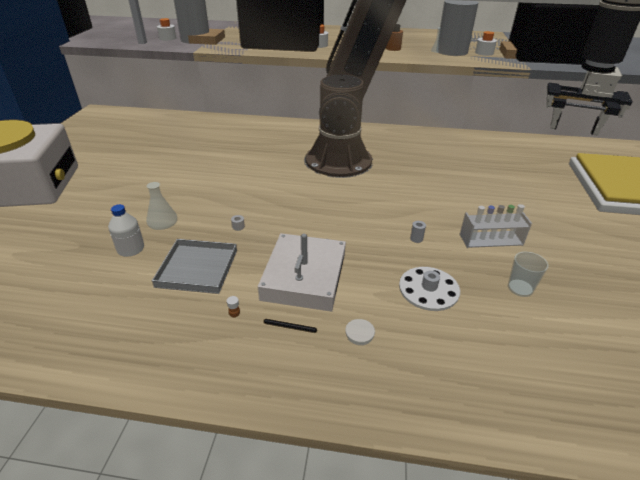

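View pics/top0.png

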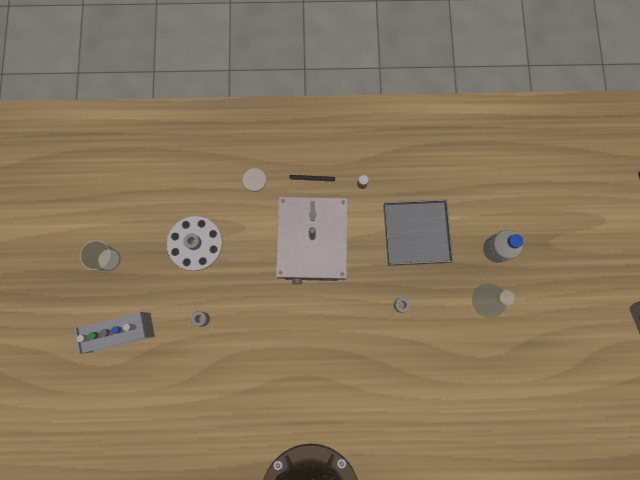

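The scene view faces the robot. The drive is in the middle (shaft about 305,248, pin handle about 298,265), the tray is left at (197,266) and the carousel right at (430,285). The sleeves are at (238,223) and (418,232). The top view has +x up and +y left, with the drive near (312,238), the tray at (418,233), the carousel at (194,243) and the sleeves at (200,319) and (402,305). Next I measure the positions.

```bash
cat > h.py <<'E'
import numpy as np,cv2
from station import *
from scipy.spatial.transform import Rotation as R
def cam(n):
    c=camera_params(n); return c["mtx"],np.array(c["eye"]),R.from_euler("xyz",c["orientation"]).as_matrix()
def cast(n,uv,z):
    K,e,M=cam(n); uv=np.atleast_2d(uv).astype(float)
    d=(np.c_[uv,np.ones(len(uv))]@np.linalg.inv(K).T)@M.T
    return e+d*((z-e[2])/d[:,2])[:,None]
def cloud(n,d):
    K,e,M=cam(n); v,u=np.mgrid[:d.shape[0],:d.shape[1]]
    r=np.stack([(u-K[0,2])/K[0,0],(v-K[1,2])/K[1,1],np.ones_like(d)],-1)*d[...,None]
    return r@M.T+e
def proj(n,P):
    K,e,M=cam(n); q=(np.atleast_2d(P)-e)@M@K.T; return q[:,:2]/q[:,2:]
E
python3 - <<'E'
from h import *
np.set_printoptions(precision=4,suppress=True)
p=np.load("top0.npz"); d=p["d"]; X=cloud("top",d)
print("bench z",np.median(X[350:440,230:300,2]),np.median(X[130:160,100:500,2]))
s=np.load("scene0.npz"); Xs=cloud("scene",s["d"]); print("scene bench z",np.median(Xs[340:380,150:500,2]))
# tall things in the top view
for nm,(u0,u1,v0,v1),zr in [("sleeveL",(185,215,305,335),(.02,.07)),("sleeveR",(388,418,290,320),(.02,.07)),
  ("carhub",(175,215,225,260),(.025,.07)),("deck",(265,360,185,290),(.04,.05)),("shaft",(300,325,220,245),(.1,.14)),
  ("handle",(300,325,195,225),(.08,.11)),("car disc",(155,235,205,280),(.006,.015)),("tray rim",(375,460,190,275),(.018,.03))]:
    Y=X[v0:v1,u0:u1].reshape(-1,3); m=(Y[:,2]>zr[0])&(Y[:,2]<zr[1]); Y=Y[m]
    if len(Y): print(nm,len(Y),"mean",Y.mean(0),"min",Y.min(0),"max",Y.max(0),"z95",np.percentile(Y[:,2],90), cv2.minAreaRect((Y[:,:2]*1000).astype(np.float32)))
for n,(u0,u1,v0,v1),P in (("topviewA",(265,360,185,290),p["p"]),("topviewB",(375,460,190,275),p["p"]),("topviewC",(185,215,305,335),p["p"]),("topviewD",(388,418,290,320),p["p"])):
    pass
c=np.hstack([cv2.resize(p["p"][180:295,260:375],(460,460),interpolation=2),cv2.resize(p["p"][290:330,185:215],(160,213),interpolation=2)[:213] if 0 else cv2.resize(p["p"][200:280,155:235],(320,460),interpolation=2)])
cv2.imwrite("pics/crop1.png",c[:,:,::-1])
E
```

```text
bench z 0.0009295730123912715 0.00047294089782135007
scene bench z -0.0007905213536855138
sleeveL 186 mean [0.4142 0.2562 0.0461] min [0.3966 0.2404 0.0211] max [0.4319 0.2748 0.0552] z95 0.05326646248678513 ((414.3280944824219, 258.04290771484375), (34.48164367675781, 34.41870880126953), 40.371334075927734)
sleeveR 138 mean [ 0.4372 -0.2321  0.0298] min [ 0.4213 -0.2496  0.0206] max [ 0.4531 -0.2149  0.0368] z95 0.03327577435110833 ((437.1669616699219, -232.2464141845703), (31.830364227294922, 34.6789665222168), 0.20141924917697906)
carhub 184 mean [0.6031 0.2802 0.0418] min [0.5853 0.2621 0.0253] max [0.6232 0.3008 0.0511] z95 0.04713853830285186 ((603.7752685546875, 281.21099853515625), (37.28977966308594, 36.090789794921875), 63.78396224975586)
deck 5148 mean [ 0.6042 -0.016   0.0455] min [ 0.5018 -0.1037  0.04  ] max [0.7105 0.0725 0.05  ] z95 0.04827340936169844 ((605.93408203125, -15.666969299316406), (170.47254943847656, 203.76210021972656), 87.47203063964844)
shaft 44 mean [ 0.6048 -0.0158  0.1241] min [ 0.5989 -0.0216  0.1015] max [ 0.6127 -0.0098  0.1346] z95 0.13166545044026792 ((605.74951171875, -15.8047456741333), (11.699444770812988, 13.62802791595459), 88.02135467529297)
handle 87 mean [ 0.6601 -0.0183  0.0968] min [ 0.6394 -0.0234  0.0855] max [ 0.6854 -0.0129  0.1039] z95 0.09983931872355915 ((662.4830932617188, -18.1188907623291), (9.545540809631348, 46.09727096557617), 88.73709106445312)
car disc 2036 mean [0.6032 0.2804 0.0106] min [0.5171 0.1839 0.006 ] max [0.6965 0.3771 0.015 ] z95 0.013420953247099687 ((607.845947265625, 281.86663818359375), (192.3188018798828, 179.8997344970703), 88.70903778076172)
tray rim 398 mean [ 0.6207 -0.2863  0.0234] min [ 0.5372 -0.3657  0.0181] max [ 0.7004 -0.2014  0.0296] z95 0.02713811304831595 ((619.2612915039062, -283.7276306152344), (160.92538452148438, 161.15835571289062), 1.5370756387710571)
```

View pics/crop1.png

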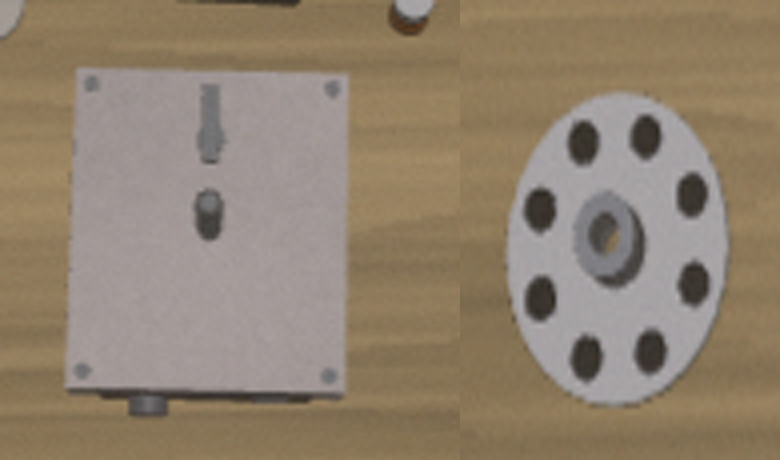

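```bash
cat > m.py <<'E'
from h import *
np.set_printoptions(precision=4,suppress=True)
p=np.load("top0.npz")["p"]; sc=np.load("scene0.npz")["p"]
hsv=cv2.cvtColor(p,cv2.COLOR_RGB2HSV)
for q in [(285,240),(190,215),(200,310),(402,298),(312,205),(312,229),(420,230),(345,300)]: print(q,p[q[1],q[0]],hsv[q[1],q[0]])
def big(mask,box):
    u0,u1,v0,v1=box; m=np.zeros_like(mask); m[v0:v1,u0:u1]=mask[v0:v1,u0:u1]
    cs,_=cv2.findContours(m,cv2.RETR_EXTERNAL,cv2.CHAIN_APPROX_NONE); c=max(cs,key=cv2.contourArea); return c[:,0].astype(float)
m=((hsv[...,1]<50)&(hsv[...,2]>100)).astype(np.uint8)
c=big(m,(265,360,185,278)); w=cast("top",c,.045)[:,:2]; r=cv2.minAreaRect((w*1000).astype(np.float32)); print("deck",r)
c=big(m,(155,235,205,280)); w=cast("top",c,.010)[:,:2]; print("disc ell",cv2.fitEllipse((w*1000).astype(np.float32)))
mt=(hsv[...,1]<60).astype(np.uint8)
c=big(mt,(375,460,190,275)); w=cast("top",c,.024)[:,:2]; print("tray",cv2.minAreaRect((w*1000).astype(np.float32)))
E
python3 m.py
python3 - <<'E'
from h import *
p=np.load("top0.npz")["p"]; s=np.load("scene0.npz")["p"]
def cr(a,u,v,w,h,f): return cv2.resize(a[v:v+h,u:u+w],(w*f,h*f),interpolation=0)
a=np.hstack([cr(p,185,304,30,30,13),cr(p,387,290,30,30,13)]); b=np.hstack([cr(p,297,190,30,60,6)])
cv2.imwrite("pics/c2.png",a[:,:,::-1]); 
c=np.hstack([cr(s,255,225,60,70,6),cr(s,400,215,60,70,6)])
cv2.imwrite("pics/c3.png",c[:,:,::-1]); cv2.imwrite("pics/c4.png",cr(p,290,190,60,60,9)[:,:,::-1])
E
```

```text
(285, 240) [164 155 153] [  5  17 164]
(190, 215) [146 123  93] [ 17  93 146]
(200, 310) [145 125  93] [ 18  91 145]
(402, 298) [131 132 137] [115  11 137]
(312, 205) [113 112 114] [135   4 114]
(312, 229) [117 116 117] [150   2 117]
(420, 230) [117 115 118] [140   6 118]
(345, 300) [138 118  87] [ 18  94 138]
deck ((607.1673583984375, -16.141258239746094), (170.06021118164062, 200.6371307373047), 87.50514221191406)
disc ell ((604.4207763671875, 280.92132568359375), (136.96829223632812, 138.4289093017578), 142.75022888183594)
tray ((618.2152709960938, -282.914794921875), (162.195556640625, 163.497802734375), 1.6377439498901367)
```

View pics/c2.png

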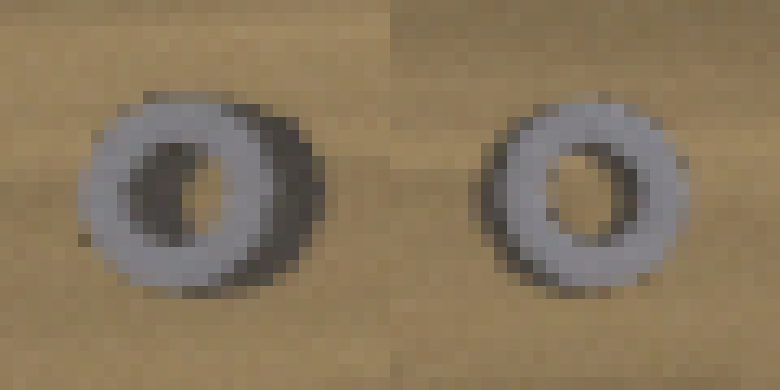

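View pics/c3.png

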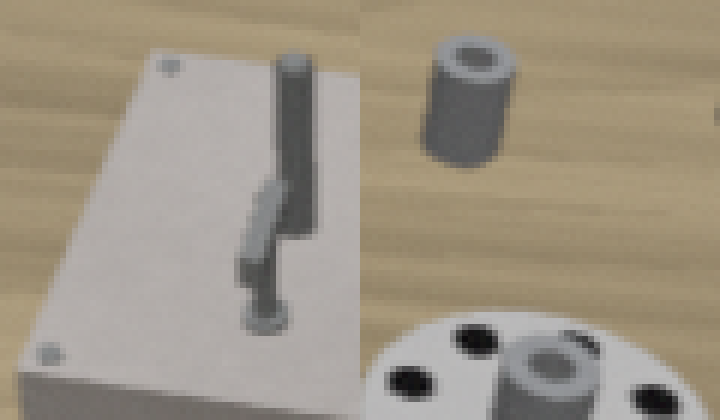

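View pics/c4.png

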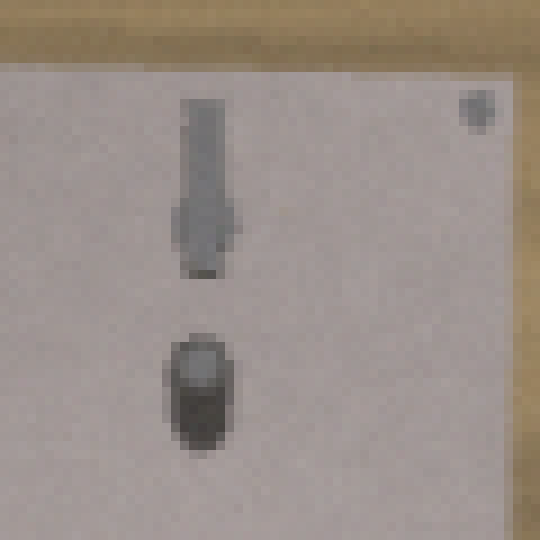

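```bash
cat > m2.py <<'E'
from m import *
print('---')
blue=p[...,2].astype(int)-p[...,0].astype(int)
def circ(box,lo,z,name):
    u0,u1,v0,v1=box; mm=((hsv[...,1]<45)&(hsv[...,2]>lo)).astype(np.uint8)
    c=big(mm,box); w=(cast("top",c,z)[:,:2]*1000).astype(np.float32)
    print(name,cv2.fitEllipse(w),cv2.minEnclosingCircle(w))
circ((185,215,304,334),112,.050,"sleeveL")
circ((387,417,290,320),112,.030,"sleeveR")
# hub
print(p[241,180:206]); 
E
python3 m2.py | sed -n '/---/,$p'; python3 - <<'E'
from h import *
np.set_printoptions(precision=4,suppress=True)
print("shaft top",cast("top",[(311.8,230.3)],.129))
print("handle corners",cast("top",[(310.1,200.5),(314.4,200.5),(310.1,219.6),(314.4,219.6)],.097), cast("top",[(312.4,200.5),(312.2,219.6)],.097))
p=np.load("top0.npz")["p"];
print(p[195:224,312,:].mean(1), p[222:244,311].mean(1)); print(p[205,306:319].mean(1),p[229,304:320].mean(1))
cv2.imwrite("pics/c5.png",cv2.resize(p[222:262,172:212],(560,560),interpolation=0)[:,:,::-1])
E
```

```text
---
sleeveL ((414.3124084472656, 258.42095947265625), (31.356781005859375, 32.266597747802734), 2.764141798019409) ((414.6494445800781, 258.2475891113281), 16.8924560546875)
sleeveR ((437.490966796875, -233.67185974121094), (32.32758712768555, 32.89262390136719), 109.59996795654297) ((437.56768798828125, -233.83200073242188), 17.40021514892578)
[[168 164 166]
 [166 163 164]
 [165 160 163]
 [145 142 145]
 [127 127 132]
 [123 123 127]
 [125 123 128]
 [ 90  87  88]
 [ 75  71  69]
 [ 70  68  65]
 [ 85  80  76]
 [ 82  80  75]
 [110  97  76]
 [131 115  86]
 [131 116  95]
 [131 127 127]
 [129 130 135]
 [129 126 132]
 [100  99  99]
 [ 80  78  76]
 [ 71  65  61]
 [127 122 123]
 [160 156 160]
 [167 163 165]
 [166 162 165]
 [166 161 164]]
shaft top [[ 0.6066 -0.0165  0.129 ]]
handle corners [[ 0.6855 -0.0141  0.097 ]
 [ 0.6853 -0.0243  0.097 ]
 [ 0.6388 -0.0131  0.097 ]
 [ 0.6386 -0.0233  0.097 ]] [[ 0.6854 -0.0195  0.097 ]
 [ 0.6387 -0.0181  0.097 ]]
[107.3333 109.3333 122.3333 151.6667 153.     149.3333 120.     113.6667
 113.3333 114.3333 113.     112.3333 116.6667 116.     112.3333 117.6667
 117.     114.6667 117.     113.3333 116.3333 116.     114.3333 113.3333
 111.6667  82.3333 151.6667 150.6667 150.    ] [152.     152.     152.6667 152.3333 148.3333 113.      93.3333 113.6667
 116.     114.3333 100.      73.      65.      62.      67.3333  67.3333
  69.6667  81.6667 139.     153.     155.     157.3333]
[150.     154.     153.3333 152.     122.6667 114.3333 113.     112.6667
 123.     150.6667 155.3333 153.3333 152.6667] [154.3333 154.     152.6667 154.6667 149.6667 102.3333 100.6667 113.6667
 116.6667 117.3333  95.     136.6667 152.     152.3333 154.3333 149.6667]
```

View pics/c5.png

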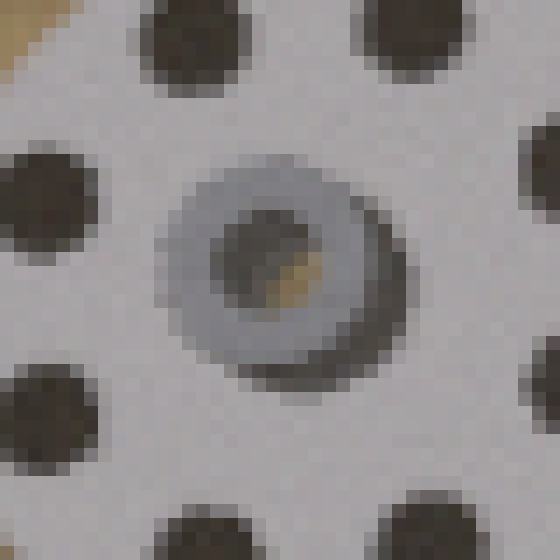

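```bash
python3 - <<'E'
from h import *
np.set_printoptions(precision=4,suppress=True)
print("hub top (top)",cast("top",[(191,240.4)],.044))
s=np.load("scene0.npz")["p"]
print("scene: shaft top",cast("scene",[(303.5,234.8)],.129),"sleeve top",cast("scene",[(419,224.2)],.05))
def cr(a,u,v,w,h,f): return cv2.resize(a[v:v+h,u:u+w],(w*f,h*f),interpolation=0)
cv2.imwrite("pics/c6.png",np.hstack([cr(s,285,225,34,60,10),cr(s,405,215,34,60,10)])[:,:,::-1])
cv2.imwrite("pics/c7.png",cr(s,395,260,70,50,11)[:,:,::-1])
E
```

```text
hub top (top) [[0.6042 0.2804 0.044 ]]
scene: shaft top [[ 0.6094 -0.0162  0.129 ]] sleeve top [[0.4158 0.2579 0.05  ]]
```

View pics/c6.png

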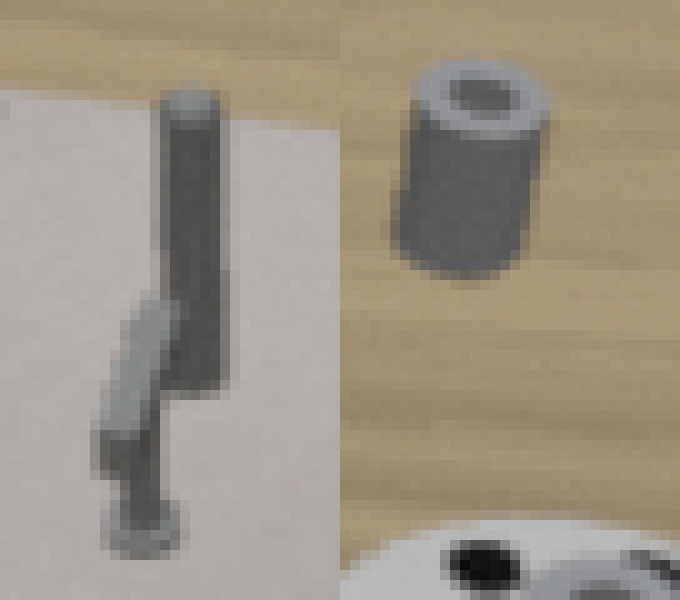

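View pics/c7.png

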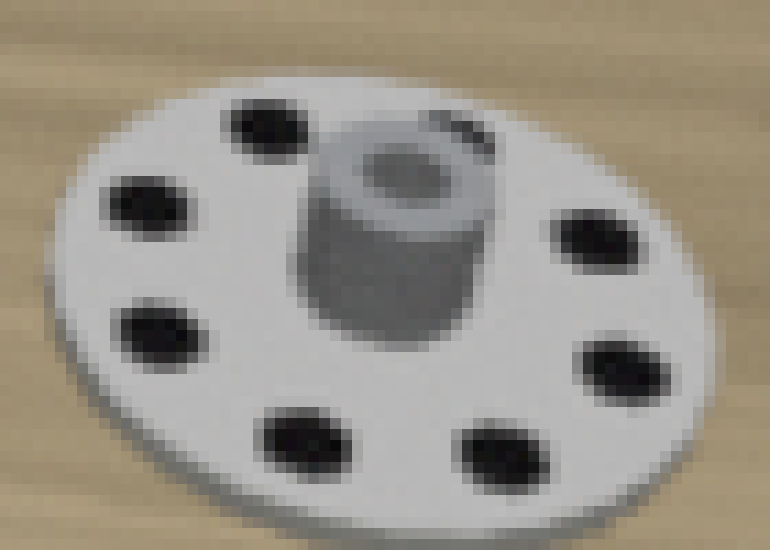

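Emit:
arm_command:
  targets:
    - [[0,0,0],[30,-40,0],0]
    - [[0,0,0],[30,-40,0],0]
    - [[0,0,0],[30,-40,0],0]
    - [[0,0,0],[30,-40,0],0]

```text
t: 0.5
eef_pos: [0.2738, 0.4956, 0.4042]
ee_rot: [3.141, 0.0, -0.228]
force: [1.0, 2.0, 0.1]
width: 0.088
```

Emit:
arm_command:
  targets:
    - [[0,0,0.046],[30,-40,0],0]
    - [[0,0,0.046],[30,-40,0],0]
    - [[0,0,0.046],[30,-40,0],0]
    - [[0,0,0.046],[30,-40,0],0]
    - [[0,0,0],[30,-40,0],0]
    - [[0,0,0],[30,-40,0],0]
    - [[0,0,0],[30,-40,0],0]
    - [[0,0,0],[30,-40,0],0]

```text
t: 1.3
eef_pos: [0.5138, 0.1755, 0.4047]
ee_rot: [-3.141, 0.0, -0.045]
force: [0.1, 0.0, 0.5]
width: 0.0876
```

Emit:
arm_command:
  targets:
    - [[0,0,0],[30,-40,-15],0]
    - [[0,0,0],[30,-40,-15],0]
    - [[0,0,0],[30,-40,-15],0]
    - [[0,0,0],[30,-40,-15],0]
    - [[0,0,0],[29,-35,-14],0]
    - [[0,0,0],[0,0,0],0]
    - [[0,0,0],[0,0,0],0]

```text
t: 2.0
eef_pos: [0.6572, -0.0121, 0.3315]
ee_rot: [3.141, 0.003, -0.047]
force: [-0.1, 0.4, 0.1]
width: 0.0875
```

```bash
python3 - <<'E'
from h import *
np.set_printoptions(precision=4,suppress=True)
s=get_state(); print(s)
print("hub top scene",cast("scene",[(431.6,275.7)],.044))
for n in ("scene","top"):
    p,d=grab_frame(n); cv2.imwrite(f"pics/{n}1.png",p[:,:,::-1]); np.savez(f"{n}1.npz",p=p,d=d)
E
```

```text
{'t': 2.0, 'q': array([ 0.2776,  0.382 , -0.1261, -0.0002, -1.0655,  1.246 ]), 'qd': array([ 0.0373, -0.0401, -0.0073,  0.001 , -0.0019, -0.0053]), 'joint_efforts': array([ -1.447 , -56.2544,  27.3751,   6.4529,   0.1263,   0.1201]), 'eef_pos': array([ 0.6572, -0.0121,  0.3315]), 'ee_rot': array([ 3.1409,  0.0027, -0.0473]), 'force': array([-0.1124,  0.3681,  0.0695]), 'moment': array([0.0173, 0.0202, 0.038 ]), 'width': 0.08754505970737621}
hub top scene [[0.6064 0.281  0.044 ]]
```

View pics/scene1.png

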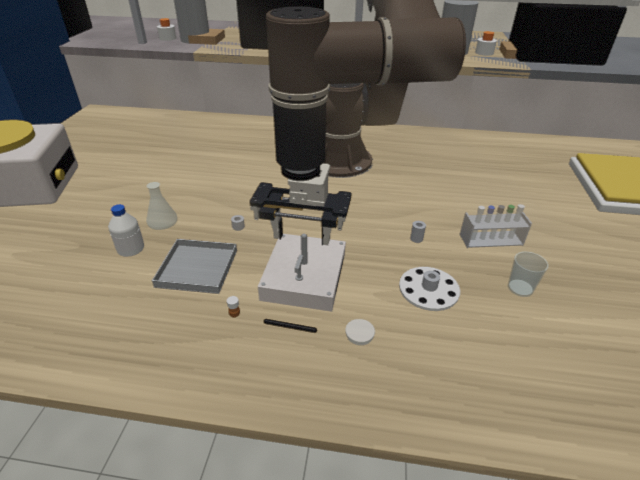

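View pics/top1.png

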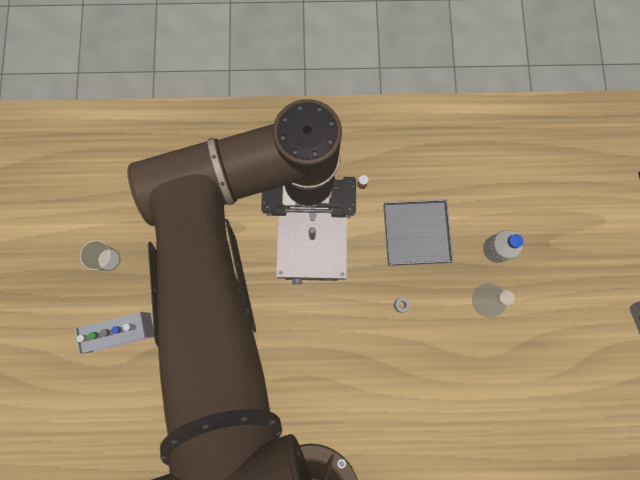

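The gripper hangs open over the pin: fingertips at about (277,240) and (325,240) in the scene view, with nothing touched.

```bash
python3 - <<'E'
from h import *
np.set_printoptions(precision=4,suppress=True)
s=get_state(); print(s["t"],s["eef_pos"],s["ee_rot"],s["qd"])
print(proj("scene",[(.657,-.062,.153),(.657,.037,.153),(.663,-.0187,.097)]))
E
```

```text
2.1 [ 0.6568 -0.0105  0.3333] [-3.1416  0.0001 -0.0446] [ 0.0175 -0.0201 -0.0031  0.0001 -0.0002  0.0011]
[[278.5101 237.2858]
 [324.2126 241.7854]
 [298.3557 260.8768]]
```

Emit:
arm_command:
  targets:
    - [[0,0,0],[6,-8,0],0]
    - [[0,0,0],[0,0,0],0]
    - [[0,0,0],[0,0,-30],0]
    - [[0,0,0],[0,0,-20],0]
    - [[0,0,0],[0,0,0],0]

```text
t: 2.6
eef_pos: [0.6618, -0.0185, 0.2807]
ee_rot: [3.141, 0.004, -0.044]
force: [-0.7, 0.1, -0.2]
width: 0.0875
```

Emit:
arm_command:
  targets:
    - [[0,0,0],[1,0,-20],0]
    - [[0,0,0],[0,0,-12],0]
    - [[0,0,0],[0,0,0],0]

```text
t: 2.9
eef_pos: [0.6635, -0.0187, 0.2502]
ee_rot: [3.141, 0.002, -0.045]
force: [-0.2, -0.5, -0.8]
width: 0.0876
```

```bash
cat > snap.py <<'E'
import sys
from h import *
np.set_printoptions(precision=4,suppress=True)
n,name,u,v,w,hh,f=sys.argv[1],sys.argv[2],*map(int,sys.argv[3:8])
p,d=grab_frame(n); np.savez(name+".npz",p=p,d=d)
cv2.imwrite(f"pics/{name}.png",cv2.resize(p[v:v+hh,u:u+w],(w*f,hh*f),interpolation=2)[:,:,::-1])
s=get_state(); print(s["t"],s["eef_pos"],s["ee_rot"],s["force"],s["width"])
E
python3 snap.py scene s2 240 200 120 100 6
```

```text
2.95 [ 0.664  -0.0187  0.2513] [ 3.1412  0.0009 -0.0444] [0.2305 0.1572 0.3299] 0.0877535406128878
```

View pics/s2.png

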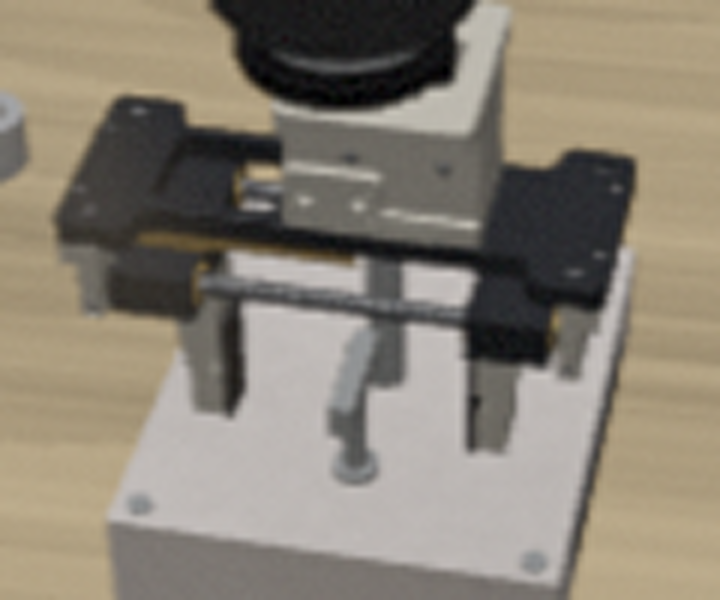

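The handle is midway between the fingers, so I close on it.

Emit:
arm_command:
  targets:
    - [[0,0,0],[0,0,-2],1]
    - [[0,0,0],[0,0,0],1]
    - [[0,0,0],[0,0,0],1]
    - [[0,0,0],[0,0,0],1]
    - [[0,0,0],[0,0,0],1]
    - [[0,0,0],[0,0,0],1]
  squeeze: 50

```text
t: 3.55
eef_pos: [0.6641, -0.0189, 0.2493]
ee_rot: [-3.142, -0.0, -0.045]
force: [-0.1, -0.5, 0.9]
width: 0.0451
```

Emit:
arm_command:
  targets:
    - [[0,0,0],[0,0,0],1]
    - [[0,0,0],[0,0,0],1]
    - [[0,0,0],[0,0,0],1]

```text
t: 3.85
eef_pos: [0.664, -0.0189, 0.2492]
ee_rot: [3.142, 0.0, -0.045]
force: [-0.2, -0.1, 0.3]
width: 0.0211
```

Emit:
arm_command:
  targets:
    - [[0,0,0],[0,0,0],1]
    - [[0,0,0],[0,0,0],1]
    - [[0,0,0],[0,0,0],1]
    - [[0,0,0],[0,0,0],1]

```text
t: 4.25
eef_pos: [0.664, -0.019, 0.2492]
ee_rot: [3.141, 0.0, -0.045]
force: [0.5, -1.2, -0.7]
width: 0.0095
```

Emit:
arm_command:
  targets:
    - [[0,0,0.09],[0,0,1],1]
    - [[0,0,0.09],[0,0,1],1]
    - [[0,0,0.09],[0,0,1],1]
    - [[0,0,0.09],[0,0,1],1]
    - [[0,0,0.09],[0,0,1],1]
    - [[0,0,0.03],[0,0,0],1]
    - [[0,0,0],[0,0,0],1]

```text
t: 4.95
eef_pos: [0.6638, -0.0185, 0.2512]
ee_rot: [-3.14, 0.002, 0.435]
force: [6.2, 1.2, -17.4]
width: 0.0095
```

```bash
python3 snap.py scene s3 240 200 120 100 6
```

```text
5.0 [ 0.6638 -0.0185  0.2512] [-3.1398  0.0015  0.4345] [  5.9752  -0.4248 -17.2903] 0.009771083256710163
```

View pics/s3.png

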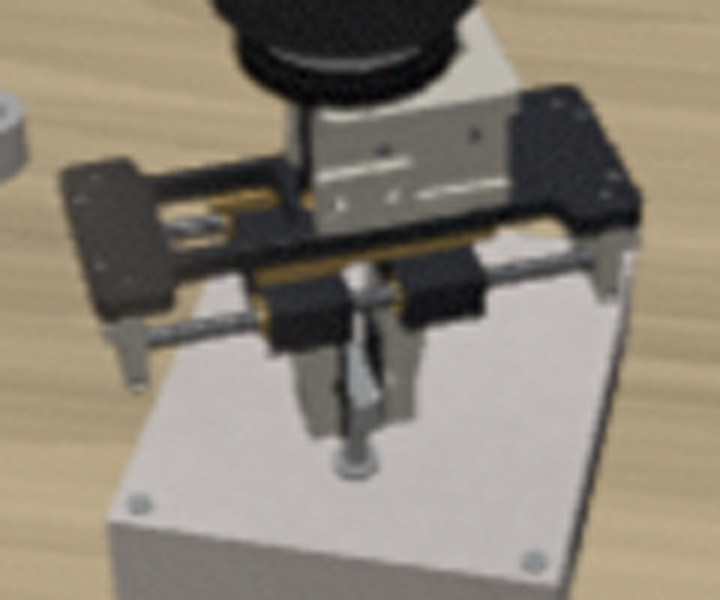

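Emit:
arm_command:
  targets:
    - [[0,0,-0.1],[0,0,1],1]
    - [[0,0,-0.1],[0,0,1],1]
    - [[0,0,-0.1],[0,0,1],1]
    - [[0,0,-0.1],[0,0,1],1]
    - [[0,0,-0.1],[0,0,1],1]

```text
t: 5.5
eef_pos: [0.6637, -0.0188, 0.2557]
ee_rot: [-3.141, 0.003, -0.07]
force: [7.1, -0.7, -22.7]
width: 0.0097
```

Emit:
arm_command:
  targets:
    - [[0,0,-0.1],[0,0,1],1]
    - [[0,0,-0.1],[0,0,1],1]
    - [[0,0,-0.1],[0,0,1],1]
    - [[0,0,-0.1],[0,0,1],1]
    - [[0,0,-0.08],[0,0,0],1]
    - [[0,0,0],[0,0,0],1]

```text
t: 6.1
eef_pos: [0.6636, -0.0191, 0.26]
ee_rot: [3.14, 0.003, -0.549]
force: [6.5, -3.7, -17.7]
width: 0.0099
```

```bash
python3 snap.py scene s4 240 200 120 100 6
```

```text
6.15 [ 0.6636 -0.0192  0.26  ] [ 3.14    0.0026 -0.5467] [  6.2169  -2.2752 -18.86  ] 0.009390844704586612
```

View pics/s4.png

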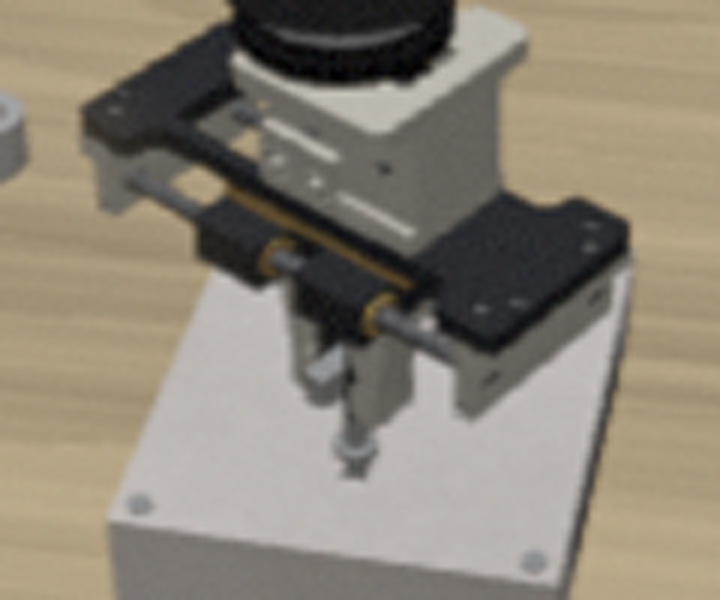

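The pin turned the other way with the gripper, and the collar now stands clear of the deck at (355,450). I pull it out while turning it.

Emit:
arm_command:
  targets:
    - [[0,0,0.06],[0,0,4],1]
    - [[0,0,0.06],[0,0,4],1]
    - [[0,0,0.06],[0,0,4],1]
    - [[0,0,0.06],[0,0,4],1]
    - [[0,0,0.06],[0,0,4],1]
    - [[0,0,0.06],[0,0,5],1]
    - [[0,0,0.06],[0,0,5],1]
    - [[0,0,0],[0,0,5],1]

```text
t: 6.95
eef_pos: [0.664, -0.0188, 0.2983]
ee_rot: [-3.141, 0.0, -0.124]
force: [0.5, -1.1, -1.0]
width: 0.0091
```

```bash
python3 snap.py scene s5 240 180 120 100 6
```

```text
7.0 [ 0.6642 -0.0188  0.2993] [-3.1413 -0.001  -0.1259] [ 0.5718  0.5709 -0.0439] 0.009482186829923682
```

View pics/s5.png

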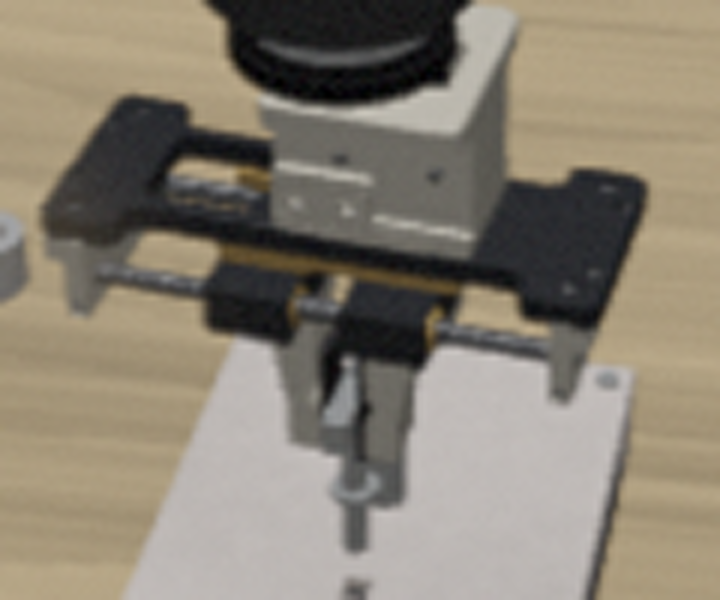

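The pin is out: its tip, at (355,550), is above the empty bore mouth at (355,588). I carry it to the tray.

Emit:
arm_command:
  targets:
    - [[0,0,0],[0,-10,15],1]
    - [[0,0,0.05],[-5,-34,10],1]
    - [[0,0,0.05],[-6,-34,0],1]
    - [[0,0,0],[-7,-34,0],1]
    - [[0,0,0],[-7,-34,0],1]
    - [[0,0,0],[-7,-34,0],1]
    - [[0,0,0],[-7,-34,0],1]
    - [[0,0,0],[-7,-34,0],1]

```text
t: 7.8
eef_pos: [0.6176, -0.2681, 0.3232]
ee_rot: [-3.141, -0.0, -0.027]
force: [-0.4, 0.2, -0.1]
width: 0.0097
```

Emit:
arm_command:
  targets:
    - [[0,0,0],[0,-10,0],1]
    - [[0,0,0],[0,0,0],1]

```text
t: 8.0
eef_pos: [0.6176, -0.2784, 0.3229]
ee_rot: [-3.142, 0.0, -0.029]
force: [-0.2, 1.3, -1.2]
width: 0.0095
```

Emit:
arm_command:
  targets:
    - [[0,0,0],[0,-3,-30],1]
    - [[0,0,0],[0,0,-30],1]
    - [[0,0,0],[0,0,-18],1]
    - [[0,0,0],[0,0,0],1]

```text
t: 8.4
eef_pos: [0.6173, -0.2785, 0.242]
ee_rot: [-3.14, 0.005, -0.025]
force: [0.9, -0.2, -0.8]
width: 0.0098
```

```bash
python3 snap.py scene s6 130 200 120 100 6
```

```text
8.45 [ 0.6181 -0.2788  0.2441] [-3.1412  0.0027 -0.0245] [-0.5353 -0.3919 -0.0111] 0.009750832563918068
```

View pics/s6.png

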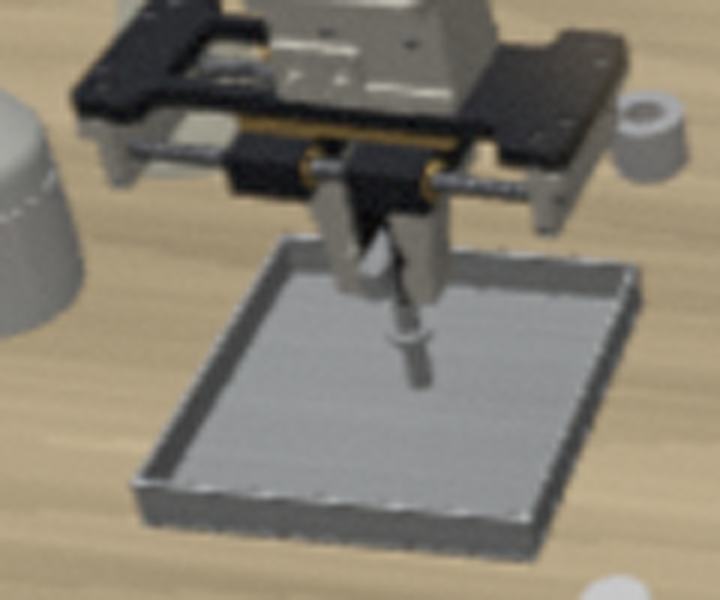

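```bash
python3 - <<'E'
from h import *
print(proj("scene",[(.618,-.279,.08),(.618,-.279,.015),(.64,-.279,.015),(.63,-.279,.085)]))
E
```

```text
[[194.14555316 242.73578648]
 [198.50839156 263.29994186]
 [195.25900571 269.22246478]
 [191.919981   244.22754281]]
```

The pin hangs nearly upright over the tray centre, its tip at about (200,265) against (198.5,263) predicted. I lower it until it touches.

Emit:
arm_command:
  targets:
    - [[0,0,0],[0,0,-4],1]
    - [[0,0,0],[0,0,-3],1]
    - [[0,0,0],[0,0,-2],1]
    - [[0,0,0],[0,0,0],1]

```text
t: 8.85
eef_pos: [0.6181, -0.2798, 0.2365]
ee_rot: [3.142, -0.0, -0.025]
force: [-0.1, -0.9, -0.4]
width: 0.0097
```

Emit:
arm_command:
  targets:
    - [[0,0,0],[0,0,-2],1]
    - [[0,0,0],[0,0,-1],1]
    - [[0,0,0],[0,0,0],1]

```text
t: 9.15
eef_pos: [0.6181, -0.28, 0.2332]
ee_rot: [3.142, -0.0, -0.025]
force: [-0.2, -0.6, -0.3]
width: 0.0096
```

Emit:
arm_command:
  targets:
    - [[0,0,0],[0,0,-1],1]
    - [[0,0,0],[0,0,-1],1]
    - [[0,0,0],[0,0,0],1]

```text
t: 9.45
eef_pos: [0.6184, -0.28, 0.2331]
ee_rot: [3.141, -0.001, -0.024]
force: [-3.3, 2.2, 10.2]
width: 0.0096
```

Emit:
arm_command:
  targets:
    - [[0,0,0],[0,0,1],1]
    - [[0,0,0],[0,0,0],0.8]
    - [[0,0,0],[0,0,0],0.7]
    - [[0,0,0],[0,0,0],0.5]
    - [[0,0,0],[0,0,0],0.3]
    - [[0,0,0],[0,0,0],0.3]

```text
t: 10.05
eef_pos: [0.618, -0.2799, 0.232]
ee_rot: [-3.142, 0.0, -0.025]
force: [-0.0, 0.1, -0.1]
width: 0.044
```

```bash
python3 snap.py scene s7 130 200 120 100 6
```

```text
10.1 [ 0.618  -0.2799  0.232 ] [-3.1416  0.0003 -0.0248] [-0.2897  0.0302 -0.0096] 0.04779736317229311
```

View pics/s7.png

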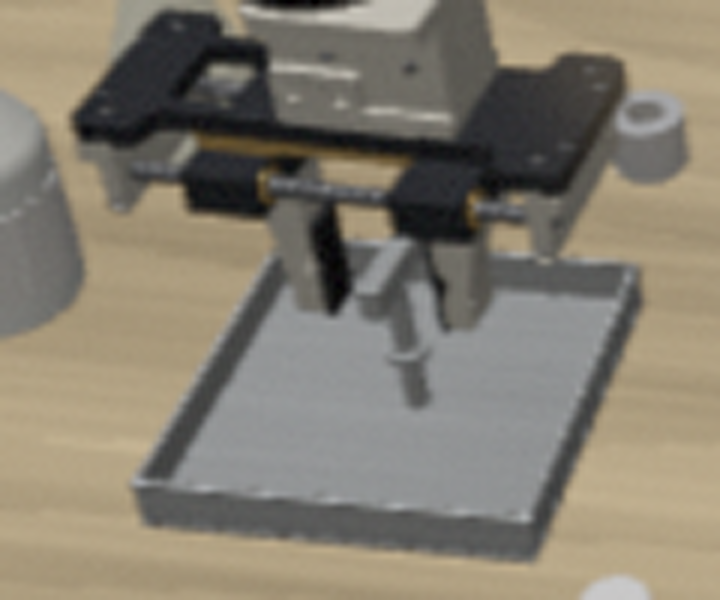

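The pin stands free in the tray, with its handle at (390,270) between the open fingers. I rise straight up.

Emit:
arm_command:
  targets:
    - [[0,0,0],[0,0,5],0.2]
    - [[0,0,0],[0,0,15],0.2]
    - [[0,0,0],[0,0,30],0.2]
    - [[0,0,0],[0,0,30],0.2]
    - [[0,0,0],[0,0,30],0.2]
    - [[0,0,0],[0,0,10],0.2]

```text
t: 10.7
eef_pos: [0.6187, -0.2802, 0.3578]
ee_rot: [3.14, -0.007, -0.024]
force: [0.4, -0.4, 0.8]
width: 0.0703
```

```bash
python3 snap.py scene s8 130 180 120 100 6
```

```text
10.75 [ 0.6187 -0.2802  0.3579] [ 3.1397 -0.0069 -0.0243] [ 0.6582 -0.3531  2.1163] 0.06984939648617625
```

View pics/s8.png

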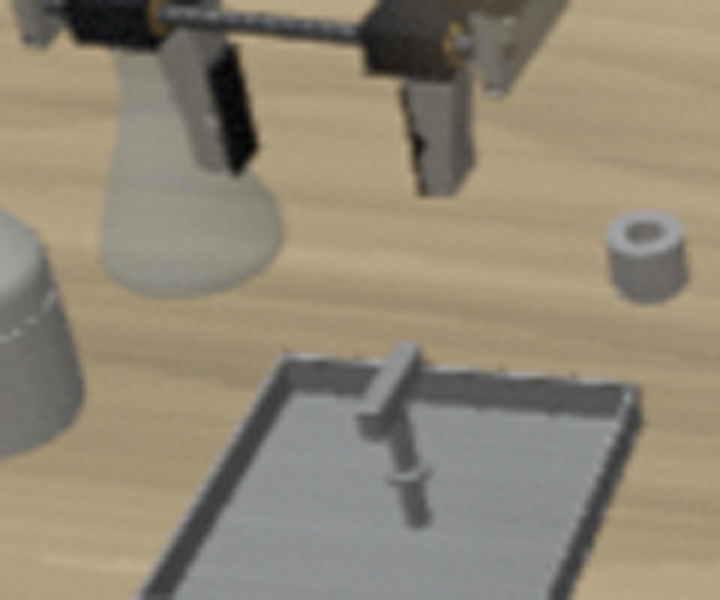

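The pin is still standing at (405,430) in the tray. Now I go to the long sleeve on the +y side with the jaws turned along x.

Emit:
arm_command:
  targets:
    - [[0,0,-0.097],[-13,34,0],0]
    - [[0,0,-0.097],[-13,34,0],0]
    - [[0,0,-0.097],[-13,34,0],0]
    - [[0,0,-0.097],[-13,34,0],0]
    - [[0,0,-0.097],[-13,34,0],0]
    - [[0,0,-0.097],[-13,34,0],0]
    - [[0,0,-0.097],[-13,34,0],0]
    - [[0,0,-0.097],[-13,34,0],0]

```text
t: 11.55
eef_pos: [0.513, -0.0067, 0.352]
ee_rot: [3.141, 0.0, -0.805]
force: [1.2, -0.3, -0.8]
width: 0.0877
```

Emit:
arm_command:
  targets:
    - [[0,0,-0.097],[-13,34,0],0]
    - [[0,0,-0.097],[-13,34,0],0]
    - [[0,0,-0.097],[-13,34,0],0]
    - [[0,0,-0.097],[-13,34,0],0]
    - [[0,0,-0.097],[-13,34,0],0]
    - [[0,0,-0.097],[-13,34,0],0]
    - [[0,0,-0.097],[-13,34,0],0]
    - [[0,0,-0.097],[-13,34,0],0]

```text
t: 12.35
eef_pos: [0.409, 0.2652, 0.3522]
ee_rot: [3.141, 0.0, -1.581]
force: [0.6, 0.2, 0.0]
width: 0.0877
```

Emit:
arm_command:
  targets:
    - [[0,0,0],[0,0,0],0]

```text
t: 12.45
eef_pos: [0.409, 0.267, 0.3522]
ee_rot: [-3.141, 0.001, -1.577]
force: [-0.4, -0.0, 0.2]
width: 0.0875
```

Emit:
arm_command:
  targets:
    - [[0,0,0],[6,-9,-40],0]
    - [[0,0,0],[0,0,-42],0]
    - [[0,0,0],[0,0,0],0]
    - [[0,0,0],[0,0,0],0]

```text
t: 12.85
eef_pos: [0.4163, 0.2549, 0.2705]
ee_rot: [3.141, -0.002, -1.576]
force: [0.8, -0.2, 0.8]
width: 0.0877
```

```bash
python3 snap.py scene s9 360 170 120 100 6;python3 - <<'E'
from h import *
s=get_state(); e=s["eef_pos"]
print(proj("scene",[(e[0],e[1],e[2]-.178),(.415,.258,.05)]))
E
```

```text
12.9 [0.4166 0.2554 0.2716] [-3.1406  0.0003 -1.5762] [-0.1343  0.083   0.9781] 0.08762145112873147
[[420.56948848 210.62005417]
 [419.00991195 224.01646581]]
```

View pics/s9.png

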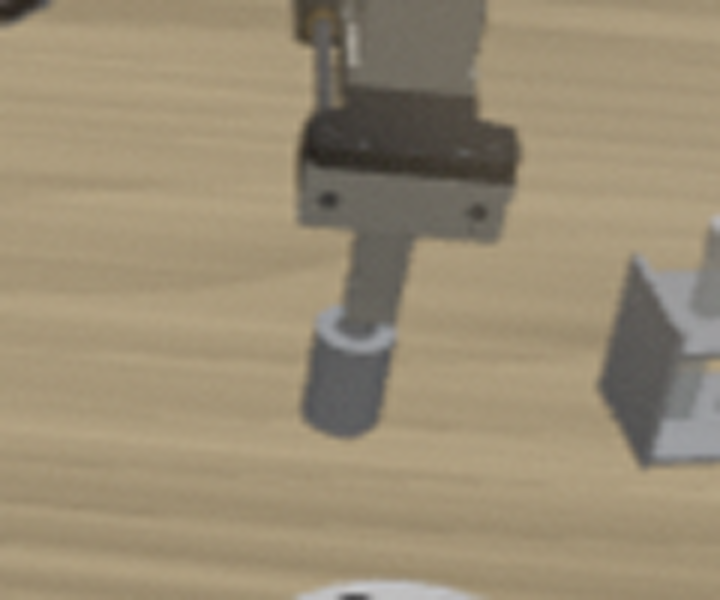

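Emit:
arm_command:
  targets:
    - [[0,0,0],[-1,3,-25],0]
    - [[0,0,0],[0,0,-25],0]
    - [[0,0,0],[0,0,-18],0]
    - [[0,0,0],[0,0,0],0.5]
    - [[0,0,0],[0,0,0],0.5]

```text
t: 13.4
eef_pos: [0.4157, 0.2588, 0.2039]
ee_rot: [-3.14, 0.001, -1.576]
force: [-1.1, -1.1, 0.1]
width: 0.077
```

Emit:
arm_command:
  targets:
    - [[0,0,0],[0,-1,-1],1]
    - [[0,0,0],[0,0,0],1]
    - [[0,0,0],[0,0,0],1]
    - [[0,0,0],[0,0,0],1]
    - [[0,0,0],[0,0,0],1]
    - [[0,0,0],[0,0,0],1]
    - [[0,0,0],[0,0,0],1]
  squeeze: 25

```text
t: 14.1
eef_pos: [0.4151, 0.2572, 0.2013]
ee_rot: [-3.142, 0.0, -1.577]
force: [-2.0, -0.1, 3.2]
width: 0.0344
```

Emit:
arm_command:
  targets:
    - [[0,0,0],[0,0,20],1]
    - [[0,0,0],[0,0,40],1]
    - [[0,0,0],[0,0,45],1]
    - [[0,0,0],[0,0,45],1]
    - [[0,0,0],[24,-34,0],1]
    - [[0,0,0],[24,-34,0],1]
    - [[0,0,0],[24,-34,0],1]
    - [[0,0,0],[24,-34,0],1]

```text
t: 14.9
eef_pos: [0.5115, 0.1198, 0.3511]
ee_rot: [3.141, 0.0, -1.576]
force: [1.0, 0.4, -1.3]
width: 0.0347
```

Emit:
arm_command:
  targets:
    - [[0,0,0],[24,-34,0],1]
    - [[0,0,0],[24,-34,0],1]
    - [[0,0,0],[20,-28,0],1]
    - [[0,0,0],[10,-14,0],1]
    - [[0,0,0],[0,0,0],1]

```text
t: 15.4
eef_pos: [0.5899, 0.0092, 0.3501]
ee_rot: [3.14, -0.001, -1.58]
force: [-0.1, -0.3, -1.8]
width: 0.0347
```

Emit:
arm_command:
  targets:
    - [[0,0,0],[18,-26,0],1]
    - [[0,0,0],[0,0,0],1]
    - [[0,0,0],[0,0,0],1]

```text
t: 15.7
eef_pos: [0.6067, -0.0148, 0.3505]
ee_rot: [3.14, -0.0, -1.578]
force: [-0.5, 0.5, -1.3]
width: 0.0347
```

```bash
python3 snap.py scene s10 255 180 90 90 8;python3 snap.py top t10 260 180 110 90 7; 
```

```text
15.75 [ 0.6066 -0.0144  0.3507] [ 3.1406  0.0001 -1.577 ] [-0.4001  0.4919 -1.8456] 0.03434972916039778
15.8 [ 0.6066 -0.0142  0.351 ] [ 3.1411  0.0001 -1.5765] [ 0.0083 -0.0559 -0.8773] 0.03454433513587038
```

View pics/s10.png

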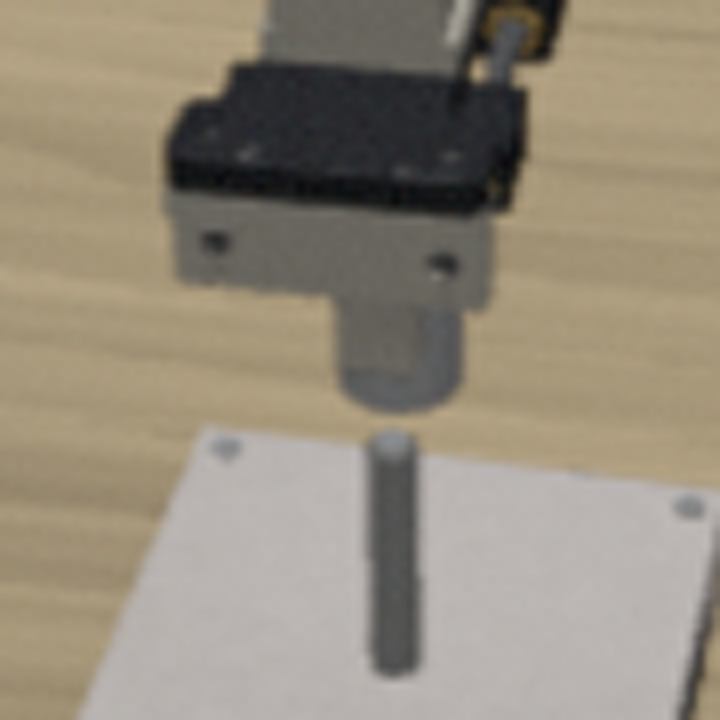

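View pics/t10.png

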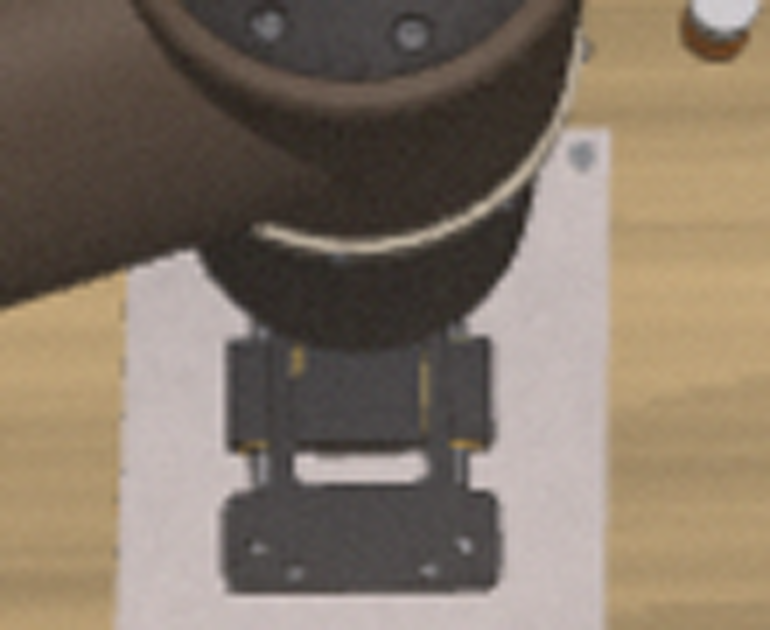

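```bash
python3 - <<'E'
from h import *
np.set_printoptions(precision=4,suppress=True)
print(cast("scene",[(304.5,228)],.15),cast("scene",[(303.4,234.9)],.129))
e=(.6066,-.0142)
print(proj("scene",[(.6066,-.0134,.150),(.608,-.0165,.129),(.6066+.018,-.0134,.150)]))
p=np.load("s10.npz")["p"]; print(p[226,292:318].mean(1).round()); print(p[224:234,305].mean(1).round(), p[240,296:312].mean(1).round())
E
```

```text
[[ 0.6115 -0.0133  0.15  ]] [[ 0.6098 -0.0163  0.129 ]]
[[304.8228 226.7035]
 [303.4573 234.4202]
 [303.4329 231.5302]]
[142. 142. 141. 141. 133. 106.  87.  87.  89.  89.  94.  94.  95.  96.
  95.  95.  95.  89.  89.  85. 100. 137. 148. 147. 149. 149.]
[ 98. 101.  96.  89.  94.  96.  96. 109. 152. 153.] [182. 184. 184. 184. 156. 108.  82.  81.  82.  82.  85. 143. 177. 184.
 183. 181.]
```

Emit:
arm_command:
  targets:
    - [[0,0,0],[2,-3,-5],1]
    - [[0,0,0],[0,0,-5],1]
    - [[0,0,0],[0,0,0],1]

```text
t: 16.1
eef_pos: [0.6086, -0.0176, 0.3401]
ee_rot: [3.14, -0.0, -1.577]
force: [-0.6, 0.5, -1.4]
width: 0.035
```

Emit:
arm_command:
  targets:
    - [[0,0,0],[0,0,-5],1]
    - [[0,0,0],[0,0,-4],1]
    - [[0,0,0],[0,0,-3],1]
    - [[0,0,0],[0,0,-3],1]
    - [[0,0,0],[0,0,0],1]

```text
t: 16.6
eef_pos: [0.6087, -0.0179, 0.3256]
ee_rot: [3.14, 0.0, -1.577]
force: [-1.8, 0.9, -1.7]
width: 0.0348
```

Emit:
arm_command:
  targets:
    - [[0,0,0],[0,0,-4],1]
    - [[0,0,0],[0,0,-4],1]
    - [[0,0,0],[0,0,0],1]

```text
t: 16.9
eef_pos: [0.6086, -0.0178, 0.3173]
ee_rot: [3.14, 0.0, -1.577]
force: [-3.7, 2.3, -2.6]
width: 0.0345
```

Emit:
arm_command:
  targets:
    - [[0,0,0],[-1,0.5,-4],1]
    - [[0,0,0],[0,0,-5],1]
    - [[0,0,0],[0,0,-5],1]
    - [[0,0,0],[0,0,0],1]

```text
t: 17.3
eef_pos: [0.6081, -0.0175, 0.3033]
ee_rot: [3.141, -0.0, -1.577]
force: [0.5, -0.5, -1.3]
width: 0.0343
```

Clean entry with no side force, so I keep going down. Contact is expected at a TCP z of about 0.246.

Emit:
arm_command:
  targets:
    - [[0,0,0],[0,0,-8],1]
    - [[0,0,0],[0,0,-8],1]
    - [[0,0,0],[0,0,-8],1]
    - [[0,0,0],[0,0,-8],1]
    - [[0,0,0],[0,0,-8],1]
    - [[0,0,0],[0,0,-8],1]
    - [[0,0,0],[0,0,0],1]

```text
t: 18.0
eef_pos: [0.6077, -0.0175, 0.2547]
ee_rot: [3.139, -0.0, -1.577]
force: [0.1, 0.2, -2.0]
width: 0.0344
```

Emit:
arm_command:
  targets:
    - [[0,0,0],[0,0,-4],1]
    - [[0,0,0],[0,0,-3],1]
    - [[0,0,0],[0,0,-1],1]
    - [[0,0,0],[0,0,0],1]

```text
t: 18.4
eef_pos: [0.6081, -0.0174, 0.2482]
ee_rot: [-3.141, 0.0, -1.577]
force: [-0.3, -0.4, -1.0]
width: 0.0345
```

Emit:
arm_command:
  targets:
    - [[0,0,0],[0,0,-1],1]
    - [[0,0,0],[0,0,-1],1]
    - [[0,0,0],[0,0,-1],1]
    - [[0,0,0],[0,0,0],1]

```text
t: 18.8
eef_pos: [0.6081, -0.0173, 0.2464]
ee_rot: [-3.141, -0.0, -1.576]
force: [-4.1, 0.6, 7.5]
width: 0.0346
```

The sleeve is down at z 0.2464, as predicted. I release it.

Emit:
arm_command:
  targets:
    - [[0,0,0],[0,0,0.5],0.5]
    - [[0,0,0],[0,0,0],0.3]
    - [[0,0,0],[0,0,0],0]
    - [[0,0,0],[0,0,0],0]
    - [[0,0,0],[0,0,0],0]
    - [[0,0,0],[0,0,0],0]

```text
t: 19.4
eef_pos: [0.6081, -0.0174, 0.2456]
ee_rot: [3.141, -0.0, -1.577]
force: [-0.1, -0.2, -0.8]
width: 0.0771
```

Emit:
arm_command:
  targets:
    - [[0,0,0],[0,0,10],0]
    - [[0,0,0],[0,0,30],0]
    - [[0,0,0],[0,0,40],0]
    - [[0,0,0],[0,0,30],0]
    - [[0,0,0],[0,0,0],0]

```text
t: 19.9
eef_pos: [0.6093, -0.0173, 0.3617]
ee_rot: [-3.133, 0.001, -1.576]
force: [0.2, -0.7, 0.1]
width: 0.088
```

```bash
python3 snap.py scene s11 255 190 100 90 8
```

```text
19.95 [ 0.6085 -0.0173  0.3591] [-3.1361  0.0012 -1.5766] [ 0.4964  0.4774 -0.8816] 0.08771344016552078
```

View pics/s11.png

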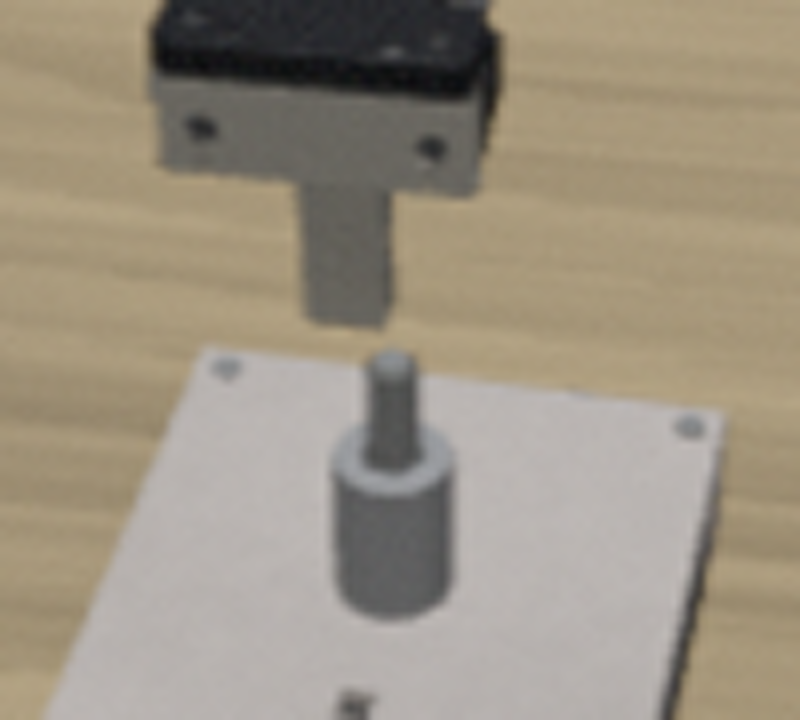

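The sleeve stands on the deck around the shaft: top ring centred at (392,460) and the shaft protruding from it. Now the carousel.

Emit:
arm_command:
  targets:
    - [[0,0,0],[0,37,0],0]
    - [[0,0,0],[0,37,0],0]
    - [[0,0,0],[-1,37,0],0]
    - [[0,0,0],[0,37,0],0]
    - [[0,0,0],[-1,37,0],0]
    - [[0,0,0],[0,37,0],0]
    - [[0,0,0],[-1,37,0],0]
    - [[0,0,0],[0,37,-10],0]

```text
t: 20.75
eef_pos: [0.6049, 0.2802, 0.3463]
ee_rot: [-3.141, 0.001, -1.577]
force: [1.5, 0.4, 0.4]
width: 0.0878
```

Emit:
arm_command:
  targets:
    - [[0,0,0],[0,0,-30],0]
    - [[0,0,0],[0,0,-30],0]
    - [[0,0,0],[0,0,0],0]
    - [[0,0,0],[0,0,0],0]

```text
t: 21.15
eef_pos: [0.6051, 0.2785, 0.2854]
ee_rot: [3.14, -0.002, -1.577]
force: [-0.2, -0.3, -0.1]
width: 0.0876
```

Emit:
arm_command:
  targets:
    - [[0,0,0],[0,2,-30],0]
    - [[0,0,0],[0,0,-30],0]
    - [[0,0,0],[0,0,-16],0]
    - [[0,0,0],[0,0,-14],0]
    - [[0,0,0],[0,0,0],0]
    - [[0,0,0],[0,0,0],0]

```text
t: 21.75
eef_pos: [0.6057, 0.2808, 0.197]
ee_rot: [-3.14, 0.001, -1.577]
force: [-0.2, 0.2, 1.2]
width: 0.0881
```

```bash
python3 snap.py scene s12 380 220 100 90 8
```

```text
21.8 [0.6057 0.2809 0.1973] [-3.1397  0.0012 -1.5766] [ 0.7452 -0.7082  0.7203] 0.08790473878242257
```

View pics/s12.png

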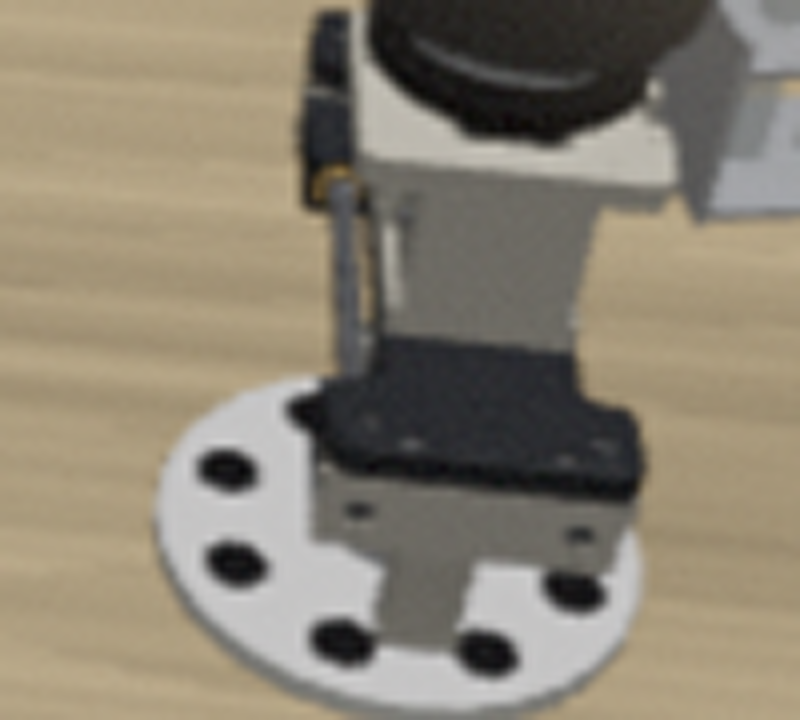

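Emit:
arm_command:
  targets:
    - [[0,0,0],[0,0,-3],0.4]
    - [[0,0,0],[0,0,0],1]
    - [[0,0,0],[0,0,0],1]
    - [[0,0,0],[0,0,0],1]
    - [[0,0,0],[0,0,0],1]
    - [[0,0,0],[0,0,0],1]
    - [[0,0,0],[0,0,0],1]
    - [[0,0,0],[0,0,0],1]
  squeeze: 40

```text
t: 22.6
eef_pos: [0.605, 0.2806, 0.1927]
ee_rot: [3.141, -0.0, -1.577]
force: [-1.0, -0.3, 0.5]
width: 0.0379
```

Emit:
arm_command:
  targets:
    - [[0,0,0],[0,0,0],1]
    - [[0,0,0],[0,0,10],1]
    - [[0,0,0],[0,0,25],1]
    - [[0,0,0],[0,0,35],1]
    - [[0,0,0],[0,0,40],1]
    - [[0,0,0],[0,0,30],1]
    - [[0,0,0],[0,0,10],1]

```text
t: 23.3
eef_pos: [0.6056, 0.2808, 0.3473]
ee_rot: [-3.137, 0.003, -1.576]
force: [-0.2, 0.2, -3.2]
width: 0.0379
```

```bash
python3 snap.py scene s13 380 170 100 90 8
```

```text
23.35 [0.6055 0.2808 0.3469] [-3.1371  0.0032 -1.5765] [ 0.2857  0.7204 -1.3236] 0.03757309391886592
```

View pics/s13.png

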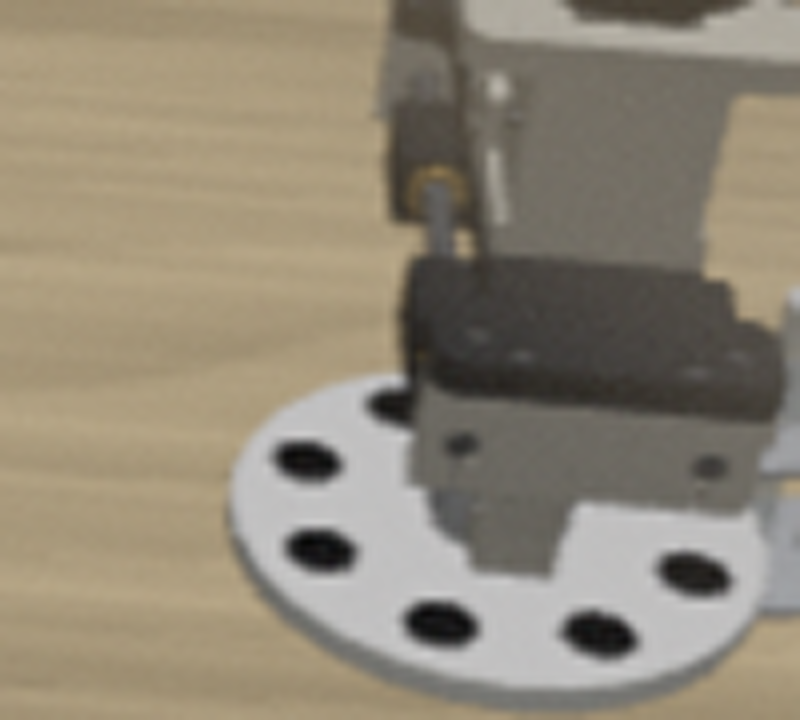

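The carousel is lifted, level and gripped by the hub. I move it over the shaft.

Emit:
arm_command:
  targets:
    - [[0,0,0],[0,-20,5],1]
    - [[0,0,0],[0,-36,0],1]
    - [[0,0,0],[1,-36,0],1]
    - [[0,0,0],[0,-36,0],1]
    - [[0,0,0],[1,-36,0],1]
    - [[0,0,0],[0,-36,0],1]
    - [[0,0,0],[0,-36,0],1]
    - [[0,0,0],[0,-30,0],1]

```text
t: 24.15
eef_pos: [0.6059, 0.0122, 0.3457]
ee_rot: [3.138, -0.001, -1.578]
force: [-0.0, 0.6, -3.0]
width: 0.0378
```

Emit:
arm_command:
  targets:
    - [[0,0,0],[0,-20,0],1]
    - [[0,0,0],[0,-10,0],1]
    - [[0,0,0],[0,0,0],1]
    - [[0,0,0],[0,0,0],1]

```text
t: 24.55
eef_pos: [0.6068, -0.0153, 0.3468]
ee_rot: [3.14, -0.0, -1.577]
force: [0.0, 0.7, -3.2]
width: 0.0379
```

Emit:
arm_command:
  targets:
    - [[0,0,0],[1.2,-1.5,-5],1]
    - [[0,0,0],[0,0,-3],1]
    - [[0,0,0],[0,0,0],1]

```text
t: 24.85
eef_pos: [0.6081, -0.0163, 0.3387]
ee_rot: [3.14, -0.0, -1.576]
force: [0.2, -0.5, -3.9]
width: 0.0376
```

```bash
python3 snap.py scene s14 245 170 110 100 7
```

```text
24.9 [ 0.6082 -0.0164  0.3391] [ 3.1406 -0.0002 -1.5761] [-0.2004 -0.4702 -2.4168] 0.03777025206860125
```

View pics/s14.png

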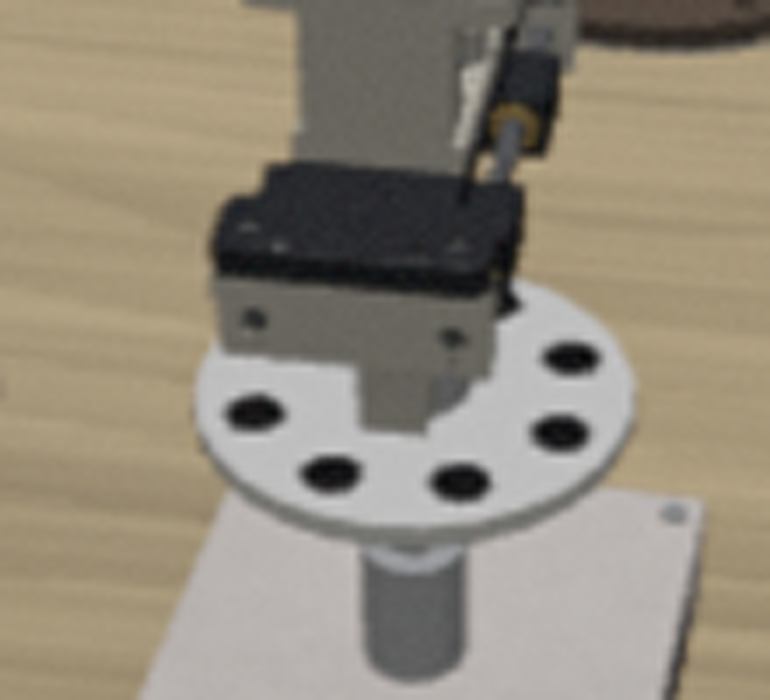

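Emit:
arm_command:
  targets:
    - [[0,0,0],[0,0,-6],1]
    - [[0,0,0],[0,0,-5],1]
    - [[0,0,0],[0,0,-4],1]
    - [[0,0,0],[0,0,-3],1]
    - [[0,0,0],[0,0,-2],1]
    - [[0,0,0],[0,0,0],1]

```text
t: 25.5
eef_pos: [0.6082, -0.0169, 0.3193]
ee_rot: [3.141, -0.0, -1.577]
force: [-0.2, -0.6, -1.7]
width: 0.0379
```

Emit:
arm_command:
  targets:
    - [[0,0,0],[0,0,-3],1]
    - [[0,0,0],[0,0,-3],1]
    - [[0,0,0],[0,0,-3],1]
    - [[0,0,0],[0,0,0],1]

```text
t: 25.9
eef_pos: [0.6081, -0.0169, 0.3101]
ee_rot: [3.141, -0.0, -1.577]
force: [-0.1, 0.2, -2.5]
width: 0.0377
```

Emit:
arm_command:
  targets:
    - [[0,0,0],[0,0,-5],1]
    - [[0,0,0],[0,0,-5],1]
    - [[0,0,0],[0,0,-5],1]
    - [[0,0,0],[0,0,-4],1]
    - [[0,0,0],[0,0,-1],1]
    - [[0,0,0],[0,0,0],1]

```text
t: 26.5
eef_pos: [0.6083, -0.0169, 0.2904]
ee_rot: [3.141, -0.0, -1.577]
force: [-0.4, 0.3, -2.2]
width: 0.0378
```

Emit:
arm_command:
  targets:
    - [[0,0,0],[0,0,-1],1]
    - [[0,0,0],[0,0,-1],1]
    - [[0,0,0],[0,0,0],1]

```text
t: 26.8
eef_pos: [0.6082, -0.0169, 0.2887]
ee_rot: [-3.142, 0.0, -1.577]
force: [-0.5, -1.1, -3.7]
width: 0.0376
```

Emit:
arm_command:
  targets:
    - [[0,0,0],[0,0,-1],1]
    - [[0,0,0],[0,0,-1],1]
    - [[0,0,0],[0,0,0],1]

```text
t: 27.1
eef_pos: [0.6082, -0.0169, 0.2876]
ee_rot: [-3.141, -0.0, -1.576]
force: [-3.1, -0.5, 4.6]
width: 0.0379
```

Seated at z 0.2876, against 0.2877 predicted. I release it and retreat.

Emit:
arm_command:
  targets:
    - [[0,0,0],[0,0,0.5],1]
    - [[0,0,0],[0,0,0],0.5]
    - [[0,0,0],[0,0,0],0.3]
    - [[0,0,0],[0,0,0],0]
    - [[0,0,0],[0,0,0],0]
    - [[0,0,0],[0,0,0],0]
    - [[0,0,0],[0,0,0],0]

```text
t: 27.8
eef_pos: [0.6083, -0.0168, 0.2871]
ee_rot: [-3.142, -0.0, -1.577]
force: [0.4, 0.3, 0.7]
width: 0.078
```

Emit:
arm_command:
  targets:
    - [[0,0,0],[0,0,10],0]
    - [[0,0,0],[0,0,30],0]
    - [[0,0,0],[0,0,30],0]
    - [[0,0,0],[0,0,30],0]
    - [[0,0,0],[0,0,20],0]
    - [[0,0,0],[0,0,0],0]
    - [[0,0,0],[0,0,0],0]

```text
t: 28.5
eef_pos: [0.6081, -0.0169, 0.4081]
ee_rot: [-3.14, 0.001, -1.577]
force: [0.6, 0.4, -0.6]
width: 0.0877
```

```bash
python3 snap.py scene s15 0 0 640 480 1; python3 - <<'E'
import cv2; a=cv2.imread("pics/s15.png"); cv2.imwrite("pics/s15c.png",cv2.resize(a[180:310,150:370],None,fx=3.6,fy=3.6,interpolation=2))
E
```

```text
28.55 [ 0.6079 -0.0169  0.4071] [ 3.1413  0.0003 -1.5769] [-0.6163 -0.6073 -0.8167] 0.08777377203929825
```

View pics/s15.png

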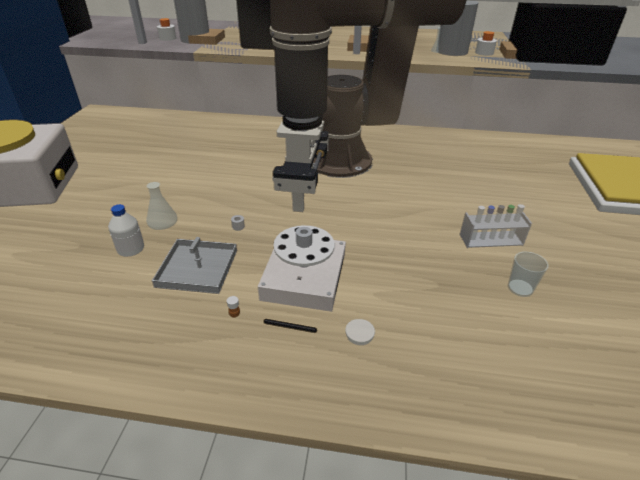

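View pics/s15c.png

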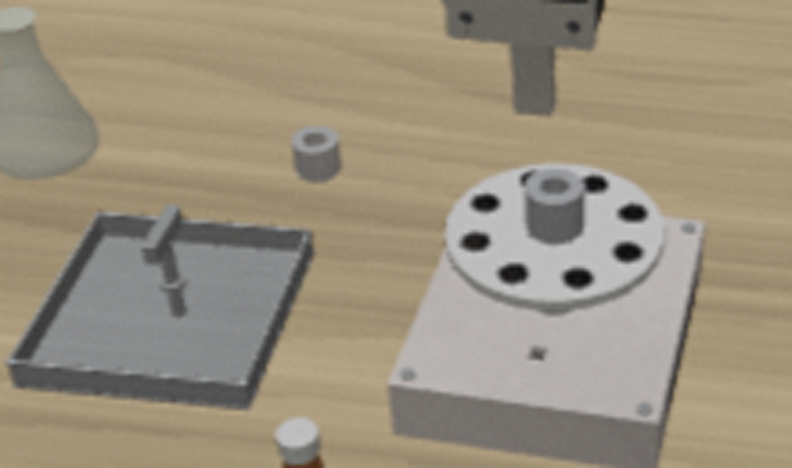

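The carousel sits on the sleeve (hub at about (304,237)), the pin stands in the tray at (197,253), and the bystanders are unmoved. One last numeric check before handing in.

```bash
python3 - <<'E'
from h import *
np.set_printoptions(precision=4,suppress=True)
z=np.load("s15.npz"); X=cloud("scene",z["d"]); p=z["p"]; hsv=cv2.cvtColor(p,cv2.COLOR_RGB2HSV)
Y=X[225:270,270:340].reshape(-1,3); c=hsv[225:270,270:340].reshape(-1,3)
m=(abs(Y[:,2]-.105)<.012)&(np.hypot(Y[:,0]-.608,Y[:,1]+.0166)<.068)&(np.hypot(Y[:,0]-.608,Y[:,1]+.0166)>.024)&(c[:,2]>120)
A=np.c_[Y[m,:2]-[.608,-.0166],np.ones(m.sum())]; k=np.linalg.lstsq(A,Y[m,2],rcond=None)[0]; print("disc top: tilts",k[:2],"height at shaft",k[2],m.sum())
print("hub top centre",cast("scene",[(304.2,231.7)],.139))
p0=np.load("scene0.npz")["p"]; d=np.abs(p.astype(int)-p0).max(2)>40
n,_,st,_=cv2.connectedComponentsWithStats(d.astype(np.uint8)); print([tuple(r) for r in st[1:] if r[4]>15])
job_done()
E
```

```text
disc top: tilts [-0.0051 -0.0019] height at shaft 0.10425765044900408 1121
hub top centre [[ 0.6107 -0.0142  0.139 ]]
[(np.int32(269), np.int32(0), np.int32(102), np.int32(212), np.int32(9014)), (np.int32(361), np.int32(0), np.int32(106), np.int32(126), np.int32(4511)), (np.int32(602), np.int32(0), np.int32(38), np.int32(64), np.int32(1132)), (np.int32(586), np.int32(60), np.int32(18), np.int32(5), np.int32(51)), (np.int32(581), np.int32(64), np.int32(41), np.int32(13), np.int32(276)), (np.int32(547), np.int32(82), np.int32(86), np.int32(34), np.int32(1301)), (np.int32(554), np.int32(113), np.int32(8), np.int32(16), np.int32(30)), (np.int32(591), np.int32(116), np.int32(9), np.int32(19), np.int32(62)), (np.int32(322), np.int32(131), np.int32(6), np.int32(6), np.int32(16)), (np.int32(317), np.int32(150), np.int32(6), np.int32(10), np.int32(23)), (np.int32(416), np.int32(223), np.int32(7), np.int32(4), np.int32(24)), (np.int32(281), np.int32(225), np.int32(52), np.int32(56), np.int32(815)), (np.int32(410), np.int32(225), np.int32(16), np.int32(18), np.int32(194)), (np.int32(274), np.int32(234), np.int32(6), np.int32(13), np.int32(30)), (np.int32(191), np.int32(241), np.int32(6), np.int32(5), np.int32(18)), (np.int32(278), np.int32(244), np.int32(8), np.int32(6), np.int32(38)), (np.int32(190), np.int32(247), np.int32(9), np.int32(11), np.int32(55)), (np.int32(320), np.int32(247), np.int32(9), np.int32(6), np.int32(41)), (np.int32(288), np.int32(253), np.int32(9), np.int32(6), np.int32(43)), (np.int32(276), np.int32(254), np.int32(19), np.int32(11), np.int32(39)), (np.int32(197), np.int32(259), np.int32(4), np.int32(9), np.int32(25)), (np.int32(400), np.int32(267), np.int32(60), np.int32(44), np.int32(1837))]
the job is handed in; nothing more can be done
```

The tube spinner is set up and the job is handed in, at about 28.6 s of the 72 s allowed; it reports no verdict.

- **Pin:** I turned the pin about 27 degrees anticlockwise, then about 29 degrees clockwise of where it stood, lifting it as it turned. I pulled it out and left it standing upright near the middle of the tray.
- **Sleeve and carousel:** The long sleeve went down the shaft onto the deck and was let go. The carousel went on top of it. Both touched down within 0.5 mm of the predicted height.

**Last checks:**
- The disc top measured 104.3 mm high against 105 mm expected, with a tilt of about 0.005 rad.
- Apart from the arm, the before-and-after pictures differ only at the drive, the tray and where the carousel and long sleeve had stood. The bystanders had not moved.
- The gripper was open and about 9 cm above the carousel.

**One disagreement:** a single hand-read pixel put the hub centre about 2.7 mm in x and 2.4 mm in y from the shaft. That is beyond the 1 mm play that the bore leaves on the shaft. The camera had already placed the shaft about 1.5 mm too far in x. The carousel slid down without side force and seated level, so I took it as a reading error and did not re-measure it.

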